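Take the flat battery out of the stall's scale and put it on charge

ROBOT

A 6-joint arm with a two-finger parallel gripper is mounted at the origin on the work surface. World frame = base frame: x ahead of the robot, y to its left, z up, the work surface at z = 0. Lengths are in mm, angles in rad, forces in N, time in s.
With the tool pointing down it reaches from about 275 to 750 mm from the base axis. Payload 10.2 kg.
Tool frame: the origin (TCP) lies on the centre line of the jaws, within the pads' length; the fingertips stand 17 mm ahead of it and the grasp point (between the pads) lies 2 mm behind it (ctrl.tip_extent is the distance from the TCP to the fingertips, in mm); z points along the fingers, y is the line along which they close (so a half turn about z gives the same grasp; the last joint's range is limited). The gripper opens to 85 mm and grips with 20 to 120 N. Pads are 22 mm wide; open, the fingers measure 114 mm over their backs; the gripper's body (76 mm by 85 mm) begins 54 mm behind the grasp point. The pads swing forward as they close: fully open they stand 13 mm farther back than shut.
Start: joints at [-1.342, 0.313, 1.498, -0, 1.331, -0.223], TCP at [229.196, -472.335, 248.294] pointing down, gripper open.
Joint ranges: [-2.94, 2.94], [-0.97, 2.17], [0.19, 2.56], [-1.23, 4.37], [0.02, 3.11], [-2.88, 2.88]. Speed limits (rad/s): [2.39, 2.39, 3.01, 3.14, 3.14, 3.14].

INTERFACE

Orientations are given as a unit quaternion [w, x, y, z].
In Python, from rig import sensors, capture, ctrl, cut_out, place_of gives the robot as it stands.
- The arm moves only by the shell command python3 -m jog 'ROWS' [FORCE]. ROWS is JSON, a list of rows, each a list of 3 entries, a list of its own where there are three numbers: the shift along the world's x, y, z in mm, then the turn, a rotation vector about the world's x, y, z in degrees, then the closure, from 0 (fully open) to 1 (shut). A call has exactly 8 rows; each row is the pose to reach, as a shift and turn from the pose commanded when the call began; what a row does not reach only later rows make up. A row lasts 1/12 s, in which the tool goes at most 41.7 mm and 7.16 degrees, less where a joint would pass 70% of its speed; a pose out of reach is approached as far as the arm can. A call with a gripper value outside its range is refused whole. The fingers move at their own pace and stop on an object; FORCE is the grip in N (left out, the last holds). Time passes only in rows, so rows that repeat a pose let the fingers close, or fill a call up. It gives the time, the measured TCP pose, the force and the opening at its end, in the units of the state.
- sensors.sense(): the state, without advancing time (a new reading comes with each control period).
- capture(name): name is "scene" or "top"; returns a dict with "color" (420x560x3 uint8, blue, green, red), "z_map" (420x560 float32, mm along the optical axis (not along the pixel's ray), 0 where there is no reading), "camera_matrix" (3x3 intrinsics, pixels), "R" (3x3) and "t" (3): a world point X has camera coordinates R X + t. Camera axes: x right, y down, z forward; pixel columns grow to the right and rows downward; lengths in mm; the calibration is good to about 2 mm. A picture is of the moment at which its call begins.
- ctrl.finish_job(): hands the job in, once; it reports no verdict.
Trained networks look in a picture, given as the dict that the camera call returned (one of the last four; its "shot" number tells which), for a name from the list of things; names that differ only in an ending like _2 or _b are one class to them, and where a whole thing is asked for, a point or a joint stands for the part that bears it (a point fixed in the world has none). Each returns a list of dicts, best first, with "p" (0 to 1); they miss things now and then, are a little off and sometimes report something else, mostly with a low value. They report only what shows in the picture. A call takes as long as a camera call.
- cut_out(picture, query): "region" (420x560 bool, what is visible of it) and "box" ([left, top, right, bottom] in pixels, round what is visible of it).
- place_of(picture, query): "centre" ([row, column] in pixels: a listed point, or the origin of a listed thing).
The state is a dict: "time_s": time; "joints": joint angles; "dq": joint speeds; "tau": joint torques, N m; "eef_pos": TCP position; "ee_rot": TCP orientation; "force": force on the tool from outside, world axes, zero at the start; "wrist_torque": the same for the moment, N m; "grip_width": opening from 0.0 (shut) to 1.0 (fully open).
Only numpy, scipy, OpenCV 4.12 (cv2) and the standard library are available. Lean on these libraries where they do the work, as an engineer would, in place of code of your own. Each camera call takes 0.05 s, during which the arm holds its last target. There are 200 camera calls.

TASK

The stall's orange scale is flat. Squeeze in the yellow release tab of the battery cover on its deck, pivot the cover up out of its frame and lay it outer face up in the small blue tray. Then lift the blue battery out and set it gently down in the charger's bed, fully home, without disturbing the sample cake or the tongs.

Things in the scene. Friction and masses are not known exactly. Their poses are not given: they have to be found in the camera images.
- scale: orange price scale, fixed, 310 (x) x 320 (y) mm, steel pan already off (it lies at the back left). Origin: centre of its underside on the counter. x points from the sloping keypad (100 mm high, x below -48 mm) to the rear; flat deck 85 mm up. Load-cell boss 34 mm square at x 52, y 0, 28 mm above the deck; rubber stops 8 mm high near the deck's corners. Battery bay centre at x 45, y -85
- cover_grip (a point): where to pinch the loose dark grey bay cover: between its grip rib and its yellow tab, 8 mm above its outer face. z out of that face (up), x towards the tab end. Rib and tab stand 16 mm above the face, 30 and 28 mm wide (y): rib's far face 15 mm on the -x side of this point, tab's outer face 17 mm on the +x side (11 mm once fully pressed in)
- release_tab (a joint): how far the yellow tab is pressed inwards, towards the rib (cover's -x): 0 out, 0.006 m fully in (stop). Its catch hooks 3.5 mm under the frame's edge and is free from 0.004 on; the spring takes 2.4 N at first, 9.6 N at the stop, and pushes the tab out again when let go. The catch has left the frame once the tab end is 9 mm up
- cover_center (a point): centre of the cover's outer face, axes as cover_grip (33 mm towards -x of it, 8 mm lower). Plate 104 (x) x 70 (y) x 4 mm, 57 g in all, lying flush with the deck, outer face up, 1.5 mm play all round. Lugs and catch reach 9 mm below the outer face: set down right way up, it rests on them
- cover_lugs (a point): middle of the cover's lug end (-x edge) on its outer face. Two lugs there reach 4.5 mm under the frame's edge, so the cover comes out by raising the tab end about this edge (85 mm from cover_grip), by about 0.2 rad, then drawing it up and towards its +x
- cover_tabend (a point): middle of the tab end (+x edge) of the cover, on its outer face
- lug_seat (a point): the place on the scale, level with the deck, where cover_lugs is while the cover is in its frame
- pack_center (a point): centre of the loose blue battery, half-way up. Block 90 (x) x 54 (y) x 44 mm with a black grip rib across its top, 16 (x) x 44 (y) x 16 mm high: 60 mm high in all, so the rib's top is 30 mm above this point, the block's top 14 mm. 0.36 to 0.59 kg. Upright and unfastened in the bay with 3 mm play; bay opening 107 (x) x 73 (y) mm, floor 12 mm above the counter
- charger_bed (a point): centre of the floor of the black charger's bed, 12 mm above the counter; fixed. z up, x along the bed: 100 (x) x 64 (y) mm inside a lip 10 mm high, open above, so the battery has 5 mm play each way; at the +x end a block with two lamps, 45 mm long, 22 mm above the floor. The battery goes in x along x, either way round
- tray_in (a point): centre of the inner floor of the small blue plastic tray fixed on the counter: 200 (x) x 160 (y) mm inside, wall 13 mm high above the floor, floor 3 mm above the counter. z up
- sample_cake: loose round cake, 68 mm across, 22 mm high, on a small white dish 116 mm across that stands behind the scale's right-hand rear corner: a bystander. Origin: centre of its underside
- tongs: steel tongs, 250 mm long, lying on the counter in front on the left: a bystander. Origin: their middle, on the counter
- cover: the whole cover with its tab; origin and axes as cover_center
- pack: the whole battery; origin in the centre of its underside, 30 mm below pack_center
- charger: the charger; origin on the counter under the middle of its bed

How it is judged (in metres and radians):
On the way, in this order (a step that is already met when the one before it is completed fails the run):
1. the release tab is pressed in far enough to free its catch (value of joint release_tab above 0.004 m), for 0.1 s.
2. the cover is pivoted: its tab end is more than 12 mm above the deck while its lug end is still in the frame (z of cover_tabend in the frame of scale above 0.097 m and distance between cover_lugs and lug_seat below 0.008 m), for 0.1 s.
At the end, for the whole second after the job is handed in: The cover lies at rest in the tray, outer face up (within 0.2 rad of level, on the tray's floor); the battery stands at rest, upright (0.1 rad), on the floor of the charger's bed (within 4 mm of height, 9 mm of the middle each way) (x of cover_center in the frame of tray_in between -0.06 and 0.06 m and y of cover_center in the frame of tray_in between -0.05 and 0.05 m and z of cover_center in the frame of tray_in below 0.016 m and angle between cover_center's own z axis and vertical below 0.2 rad and x of pack_center in the frame of charger_bed between -0.009 and 0.009 m and y of pack_center in the frame of charger_bed between -0.009 and 0.009 m and z of pack_center in the frame of charger_bed between 0.026 and 0.034 m and angle between pack_center's own z axis and vertical below 0.1 rad and linear speed of each of pack, cover below 0.02 m/s); the robot touches nothing.
It fails at once if the battery is dropped (falls out of the fingers from over about 10 mm) (contact force between the fingers and pack below 0.5 N and linear speed of pack above 0.45 m/s).
It fails at once if the battery is rammed into the charger with more than 50 N (contact force between pack and charger above 50 N).
It fails at once if the cake on the dish or the tongs are moved by more than 20 mm (distance of any of sample_cake, tongs from where it was at the start of the episode above 0.02 m).
It also fails if it takes over 58 s, if anything falls off the work surface, if the arm or the gripper's body presses on something with over 40 N, if the wrist force passes 120 N, or if a joint passes its speed limit or range.

## Working session

There is one attempt and no reset: what is moved stays moved. The work goes in short steps, Python scripts to look and compute and a shell command to move; the robot and the scene stay as the last step left them, time stands still between calls to the robot, and variables do not carry over. Pictures are saved under pics/ and viewed, on a budget of 10 in all, crops included, one or two more only if the job needs it, and the job is handed in when it is done.

```bash
ls; mkdir -p pics; cat > h.py <<'E'
import numpy as np, cv2
from rig import sensors, capture, ctrl, cut_out, place_of
def world(p,u,v,z):
    K,R,t=p["camera_matrix"],np.array(p["R"]),np.array(p["t"])
    d=R.T@np.linalg.inv(K)@np.array([u,v,1.]); c=-R.T@t
    return c+d*(z-c[2])/d[2]
def cloud(p):
    K,R,t=p["camera_matrix"],np.array(p["R"]),np.array(p["t"])
    Z=p["z_map"].astype(float); v,u=np.mgrid[:Z.shape[0],:Z.shape[1]]
    P=np.stack([u,v,np.ones_like(u)],-1)@np.linalg.inv(K).T*Z[...,None]
    W=(P-t)@R; W[Z==0]=np.nan
    return W
E
python3 - <<'E'
from h import *
for n in("scene","top"):
    p=capture(n); cv2.imwrite(f"pics/{n}0.png",p["color"]); W=cloud(p)
    print(n,"cam",(-np.array(p["R"]).T@p["t"]).round())
    for q in["scale","cover_grip","cover_center","cover_lugs","cover_tabend","lug_seat","pack_center","charger_bed","tray_in","sample_cake","tongs"]:
        for r in place_of(p,q)[:2]:
            v,u=r["centre"]; w=W[int(round(v)),int(round(u))]
            print(q,round(r["p"],2),np.round([u,v],1),"surf",w.round(1))
print(sensors.sense())
E
```

```text
pics
scene cam [1080.   34. 1009.]
scale 0.77 [286.  245.6] surf [586.5   8.5 104.4]
cover_grip 0.74 [253.  252.2] surf [601.5 -70.9  84.4]
cover_center 0.7 [250.9 240.5] surf [569.9 -80.4  86.4]
cover_lugs 0.61 [253.2 226.4] surf [528.6 -81.3  85.8]
cover_tabend 0.79 [253.  260.4] surf [621.9 -68.   81.7]
lug_seat 0.64 [251.4 222.9] surf [517.3 -88.3  80.9]
pack_center 0.25 [253.8 243.4] surf [576.2 -72.   84. ]
charger_bed 0.82 [426.6 257. ] surf [527.2 377.6  14.8]
tray_in 0.83 [148.8 229.3] surf [ 5.204e+02 -3.759e+02  1.000e-01]
tray_in 0.43 [284.7 243.3] surf [583.7   5.5 113.8]
sample_cake 0.65 [155.2 300.6] surf [ 732.9 -293.3   30.1]
tongs 0.97 [400.5 178. ] surf [255.9 324.5  -2.8]
top cam [ 226.   14. 1374.]
scale 0.75 [264.8 201.4] surf [501.9   4.9  84.3]
cover_grip 0.56 [290.5 159.2] surf [612.4 -78.2  85.1]
cover_grip 0.43 [294.  190.1] surf [523.7 -78.1  81.6]
cover_center 0.65 [290.1 172.5] surf [575.1 -73.4  85.1]
cover_lugs 0.57 [295.8 190.5] surf [522.9 -83.6  82.2]
cover_tabend 0.6 [290.6 153.4] surf [626.7 -82.5  93.5]
lug_seat 0.86 [294.  192.1] surf [518.3 -77
[... 343 characters left out ...]
surf [248.8 325.3  -4.7]
{'time_s': 1.2, 'joints': array([-1.34236585e+00,  3.12907803e-01,  1.49772967e+00, -4.09358272e-05,
        1.33101809e+00, -2.23392918e-01]), 'dq': array([ 0.00061933,  0.00023342,  0.0004292 ,  0.00049103,  0.00065776,
       -0.00048044]), 'tau': array([ 1.83151515e-04, -4.12172198e+01, -2.59896916e+01, -1.71178544e-04,
        4.86984973e-04, -4.97875916e-06]), 'eef_pos': array([ 229.19968164, -472.3148079 ,  248.27899885]), 'ee_rot': array([-3.14049160e-05,  9.74589207e-01,  2.23999724e-01, -1.99613525e-05]), 'force': array([ 0.07845811, -0.53805329,  0.17193549]), 'wrist_torque': array([-0.01703263,  0.02324099,  0.02510476]), 'grip_width': 0.9996010047274021}
```

View images.

```bash
python3 - <<'E'
from h import *
a=cv2.imread("pics/scene0.png");b=cv2.imread("pics/top0.png")
c=cv2.resize(a[195:275,200:340],None,fx=5,fy=5,interpolation=cv2.INTER_CUBIC)
cv2.imwrite("pics/crop0.png",c)
d=cv2.resize(b[120:240,200:340],None,fx=5,fy=5,interpolation=cv2.INTER_CUBIC)
cv2.imwrite("pics/crop1.png",d)
E
```

```text
(no output)
```

View pics/scene0.png

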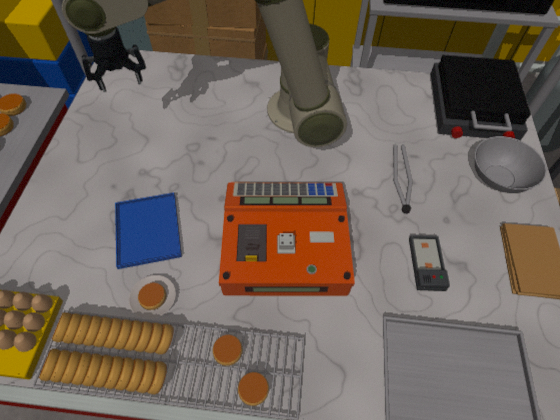

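View pics/crop1.png

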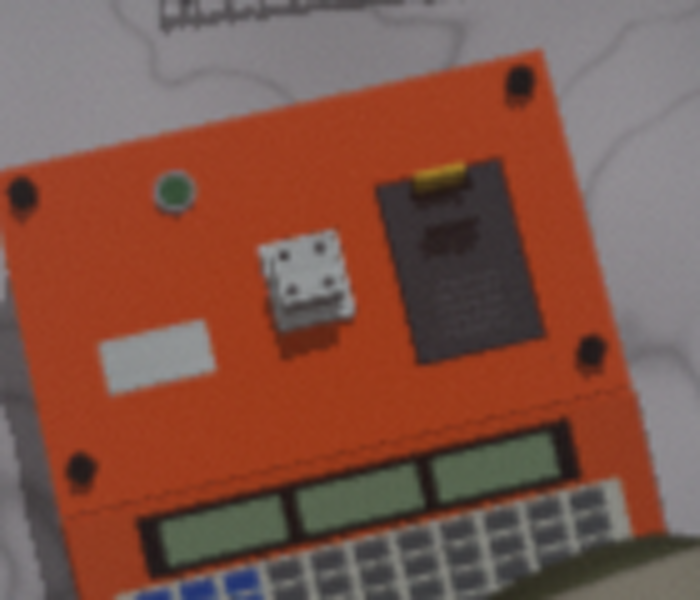

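Scene view: cover at about (252,243) on the orange deck with its yellow tab on the far side from the robot, tray (148,229), charger (428,262), dish and cake (153,295), tongs (402,180). The top crop shows the scale yawed slightly. Next I fit the rectangles precisely.

```bash
python3 - <<'E'
from h import *
def rect(P):
    (c,s,a)=cv2.minAreaRect(P.astype(np.float32)); return np.round(c,1),np.round(s,1),round(a,1)
for n in("scene","top"):
    p=capture(n); W=cloud(p); hsv=cv2.cvtColor(p["color"],cv2.COLOR_BGR2HSV)
    H,S,V=[hsv[...,i].astype(int) for i in range(3)]
    # yellow tab pixels
    X,Y,Z=W[...,0],W[...,1],W[...,2]
    near=(abs(X-585)<80)&(abs(Y+78)<70)
    m=near&(H>18)&(H<40)&(S>100)
    vv,uu=np.nonzero(m); P=np.array([world(p,u,v,101) for u,v in zip(uu,vv)])
    print(n,"tab n",len(P),P.mean(0).round(1),W[m].mean(0).round(1), "rect",rect(P[:,:2]))
    for q,z in(("cover",85),("charger",22),("tray_in",16),("scale",85)):
        r=cut_out(p,q)
        if not r: print(q,"none"); continue
        m=r[0]["region"]; vv,uu=np.nonzero(m)
        P=np.array([world(p,u,v,z) for u,v in zip(uu,vv)])
        print(q,round(r[0]["p"],2),m.sum(),rect(P[:,:2]),"z",np.nanpercentile(Z[m],[5,50,95]).round(1))
    # dark cover by colour
    m=near&(S<110)&(V<110)&(abs(Z-85)<15)
    m=cv2.morphologyEx(m.astype(np.uint8),cv2.MORPH_OPEN,np.ones((3,3)))
    k,l,st,c=cv2.connectedComponentsWithStats(m); i=1+np.argmax(st[1:,4])
    vv,uu=np.nonzero(l==i); P=np.array([world(p,u,v,85) for u,v in zip(uu,vv)]); print("dark",rect(P[:,:2]))
    # orange
    m=((H<12)|(H>175))&(S>150)&(Z>80)&(Z<90)&(abs(X-560)<200)&(abs(Y)<200)
    print("deck",rect(W[m][:,:2]), np.median(Z[m]))
    # blue tray
    m=(H>100)&(H<125)&(S>150)&(abs(Y+376)<150)&(X>350)&(X<680)&(Z<30)
    vv,uu=np.nonzero(m);P=np.array([world(p,u,v,10) for u,v in zip(uu,vv)]);print("tray",rect(P[:,:2]))
    # charger lip
    m=(Y>300)&(Y<470)&(X>440)&(X<640)&(V<100)&(Z>5)
    vv,uu=np.nonzero(m);print("charger dark",rect(W[m][:,:2]),np.percentile(Z[m],[5,50,95]))
    p_=cv2.resize(p["color"][225:300,395:465] if n=="scene" else p["color"][130:230,130:250],None,fx=6,fy=6,interpolation=cv2.INTER_CUBIC)
    cv2.imwrite(f"pics/chg_{n}.png",p_)
E
```

```text
scene tab n 72 [625.5 -72.8 101. ] [620.8 -73.9  91.6] rect (array([625.5, -72.8]), array([13.3, 26.7]), 6.6)
cover 0.82 1034 (array([573.2, -78.2]), array([102.9,  69.9]), 6.2) z [82.  85.4 98.6]
charger 0.91 1742 (array([543.4, 377.5]), array([159.6,  85.5]), 4.5) z [ 7.4 16.1 35.9]
tray_in 0.82 4147 (array([ 526.3, -376.5]), array([215.1, 167.1]), 19.2) z [-0.3  3.2 14.3]
scale 0.6 13329 (array([538.2,   3.3]), array([327.7, 322.1]), 6.6) z [45.1 85.1 98.2]
dark (array([574.8, -78.9]), array([99.4, 69.1]), 6.7)
deck (array([534.7,   3. ]), array([281. , 320.1]), 6.6) 85.09791155508697
tray (array([ 524.8, -379.2]), array([210.3, 165.5]), 19.2)
charger dark (array([539.2, 378.2]), array([151.8,  75. ]), 4.2) [ 8.62823859 25.10700992 36.41010722]
top tab n 29 [619.7 -72.1 101. ] [622.  -72.6  93.3] rect (array([619.5, -72. ]), array([ 8.3, 26.3]), 7.8)
cover 0.68 911 (array([576.2, -77.3]), array([107.7,  69.9]), 6.5) z [79.5 84.7 93.7]
charger 0.85 1509 (array([541.5, 378. ]), array([158.4,  82.1]), 4.8) z [ 7.1 15.9 36.3]
tray_in 0.91 4010 (array([ 525.1, -376.6]), array([206.1, 172.1]), 18.8) z [-2.1  2.8 13.7]
scale 0.85 11607 (array([518.9,   1.7]), array([318.5, 325.5]), 6.4) z [75.2 85.3 98.5]
dark (array([575.2, -77.6]), array([103.1,  69.2]), 6.5)
deck (array([525.9,   2.7]), array([299.4, 318.5]), 6.6) 84.82863064456059
tray (array([ 524.5, -378. ]), array([202.3, 165.4]), 19.2)
charger dark (array([532.7, 380.1]), array([168.9,  81.5]), 5.2) [ 8.8790784  25.09993961 37.30150195]
```

View pics/chg_scene.png

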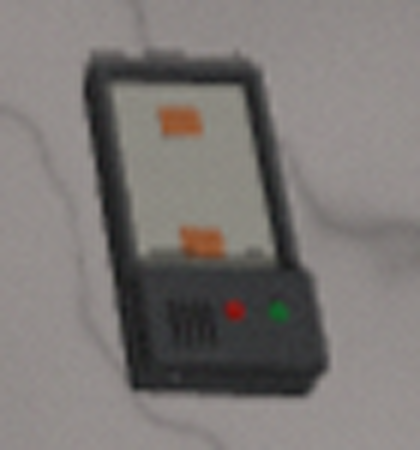

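```bash
python3 -c "
from rig import ctrl; print(ctrl.tip_extent)"
python3 -m jog '[[[38,40,-2],[0,0,7],0.45],[[76,80,-4],[0,0,14],0.45],[[114,120,-6],[0,0,21],0.45],[[152,160,-8],[0,0,28],0.45],[[190,200,-10],[0,0,35],0.45],[[228,240,-12],[0,0,42],0.45],[[266,280,-14],[0,0,49],0.45],[[304,320,-16],[0,0,56],0.45]]' 30
```

```text
17.0
time_s: 2.37
eef_pos: [459.7, -229.0, 236.4]
ee_rot: [0.0, 0.753, 0.658, 0.0]
force: [-0.1, -1.6, -0.4]
grip_width: 0.55
```

```bash
python3 - <<'E'
from h import *
# charger bed: light floor
for n in("top","scene"):
    p=capture(n); W=cloud(p); hsv=cv2.cvtColor(p["color"],cv2.COLOR_BGR2HSV); V=hsv[...,2].astype(int)
    X,Y,Z=W[...,0],W[...,1],W[...,2]
    r=cut_out(p,"charger")[0]["region"]
    r=cv2.erode(r.astype(np.uint8),np.ones((3,3)))>0
    m=(r&(V>105)).astype(np.uint8)
    k,l,st,c=cv2.connectedComponentsWithStats(m); i=1+np.argmax(st[1:,4])
    vv,uu=np.nonzero(l==i); P=np.array([world(p,u,v,12)[:2] for u,v in zip(uu,vv)],np.float32)
    print(n,cv2.minAreaRect(P), "Z med",np.median(Z[l==i]))
E
```

```text
top ((516.0680541992188, 377.985595703125), (82.08876037597656, 59.2524528503418), 4.717681884765625) Z med nan
scene ((513.001953125, 377.56390380859375), (84.76895904541016, 60.05293273925781), 5.350728988647461) Z med nan
```

```bash
python3 -m jog '[[[25,26,-10],[0,0,3],0.45],[[55,57,-20],[0,0,6],0.45],[[85,88,-30],[0,0,9],0.45],[[115,120,-40],[0,0,12],0.45],[[140,146,-48],[0,0,14],0.45],[[148,155,-56],[0,0,14.2],0.45],[[148,155,-56],[0,0,14.2],0.45],[[148,155,-56],[0,0,14.2],0.45]]'
```

```text
time_s: 3.23
eef_pos: [606.3, -76.9, 179.6]
ee_rot: [-0.0, 0.669, 0.743, -0.0]
force: [-0.5, -1.0, 0.0]
grip_width: 0.55
```

```bash
python3 - <<'E'
from h import *
from scipy.spatial.transform import Rotation as Ro
s=sensors.sense(); print(s["eef_pos"].round(1),s["ee_rot"].round(4),s["grip_width"],s["force"].round(1))
q=s["ee_rot"]; print(np.degrees(np.arctan2(*Ro.from_quat([*q[1:],q[0]]).as_matrix()[[1,0],1])))
for n in("scene","top"):
    p=capture(n); I=p["color"]
    r=place_of(p,"charger_bed")[:2]
    for a in r: print(n,round(a["p"],2),world(p,a["centre"][1],a["centre"][0],12).round(1))
    K,R,t=p["camera_matrix"],np.array(p["R"]),np.array(p["t"])
    th=np.radians(4.8); C=np.array([520,377.8])
    g=cv2.cvtColor(I,cv2.COLOR_BGR2GRAY).astype(np.float32)
    def samp(a,b,z):
        w=np.array([C[0]+a*np.cos(th)-b*np.sin(th),C[1]+a*np.sin(th)+b*np.cos(th),z]); c=K@(R@w+t); 
        return cv2.getRectSubPix(g,(1,1),(float(c[0]/c[2]),float(c[1]/c[2])))[0,0]
    print("x prof",[(a,int(np.mean([samp(a,b,12) for b in(-22,-18,18,22)]))) for a in range(-66,66,4)])
    print("y prof",[(b,int(np.mean([samp(a,b,12) for a in(-15,-5,5,15)]))) for b in range(-46,47,4)])
    # tray & cover: crop for check
    cv2.imwrite(f"pics/pre_{n}.png",cv2.resize(I[200:280,200:340] if n=="scene" else I[120:220,240:360],None,fx=5,fy=5,interpolation=cv2.INTER_CUBIC))
E
```

```text
[606.3 -76.9 179.6] [-5.000e-04  6.691e-01  7.432e-01 -5.000e-04] 0.5500964346222413 [-0.5 -1.   0. ]
6.00148236744955
scene 0.86 [517.8 377.3  12. ]
scene 0.67 [537.8 -93.2  12. ]
x prof [(-66, 127), (-62, 86), (-58, 60), (-54, 51), (-50, 98), (-46, 140), (-42, 142), (-38, 141), (-34, 142), (-30, 141), (-26, 141), (-22, 142), (-18, 142), (-14, 141), (-10, 142), (-6, 142), (-2, 141), (2, 143), (6, 143), (10, 142), (14, 143), (18, 143), (22, 142), (26, 142), (30, 136), (34, 102), (38, 86), (42, 64), (46, 57), (50, 58), (54, 57), (58, 54), (62, 53)]
y prof [(-46, 147), (-42, 99), (-38, 39), (-34, 50), (-30, 89), (-26, 141), (-22, 142), (-18, 143), (-14, 143), (-10, 143), (-6, 142), (-2, 142), (2, 143), (6, 141), (10, 142), (14, 142), (18, 142), (22, 142), (26, 142), (30, 108), (34, 41), (38, 68), (42, 126), (46, 138)]
top 0.96 [516.5 380.4  12. ]
x prof [(-66, 82), (-62, 82), (-58, 76), (-54, 46), (-50, 53), (-46, 94), (-42, 126), (-38, 127), (-34, 127), (-30, 127), (-26, 127), (-22, 127), (-18, 128), (-14, 127), (-10, 127), (-6, 127), (-2, 127), (2, 127), (6, 127), (10, 127), (14, 126), (18, 127), (22, 127), (26, 127), (30, 126), (34, 117), (38, 86), (42, 80), (46, 79), (50, 66), (54, 39), (58, 39), (62, 50)]
y prof [(-46, 133), (-42, 123), (-38, 65), (-34, 48), (-30, 86), (-26, 123), (-22, 127), (-18, 127), (-14, 127), (-10, 127), (-6, 127), (-2, 127), (2, 127), (6, 127), (10, 127), (14, 127), (18, 127), (22, 126), (26, 127), (30, 107), (34, 57), (38, 68), (42, 119), (46, 126)]
```

View pics/pre_scene.png

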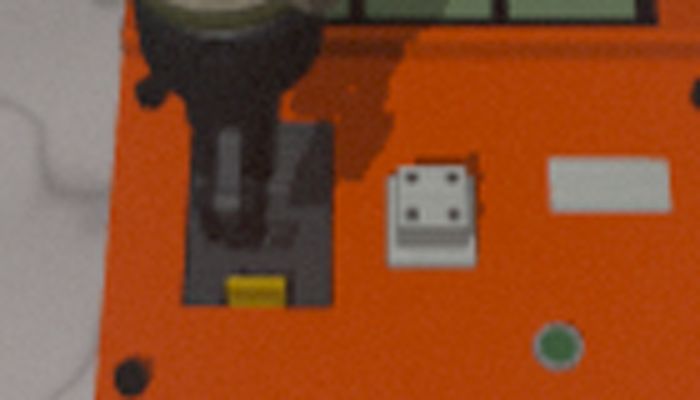

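```bash
python3 -m jog '[[[1.3,2.6,-15],[0,0,0.5],0.45],[[1.3,2.6,-30],[0,0,0.5],0.45],[[1.3,2.6,-45],[0,0,0.5],0.45],[[1.3,2.6,-58],[0,0,0.5],0.45],[[1.3,2.6,-67],[0,0,0.5],0.45],[[1.3,2.6,-72],[0,0,0.5],0.45],[[1.3,2.6,-75],[0,0,0.5],0.45],[[1.3,2.6,-76.5],[0,0,0.5],0.45]]' 30; python3 -m jog '[[[0,0,0],[0,0,0],0.45],[[0,0,0],[0,0,0],0.5],[[0,0,0],[0,0,0],0.56],[[0,0,0],[0,0,0],0.62],[[0,0,0],[0,0,0],0.68],[[0,0,0],[0,0,0],0.74],[[0,0,0],[0,0,0],0.74],[[0,0,0],[0,0,0],0.74]]' 30
```

```text
time_s: 4.1
eef_pos: [608.0, -73.6, 104.0]
ee_rot: [0.0, 0.665, 0.746, 0.0]
force: [0.5, -0.2, 0.4]
grip_width: 0.551
time_s: 4.77
eef_pos: [605.7, -73.5, 104.6]
ee_rot: [-0.002, 0.665, 0.747, -0.002]
force: [-18.5, -1.8, 13.8]
grip_width: 0.296
```

```bash
python3 -m jog '[[[-1.5,-0.2,1],[0,0,0],0.9],[[-2,-0.2,1.2],[0,0,0],0.9],[[-3,-0.3,5],[0.34,-2.98,0],0.9],[[-4.4,-0.5,9.5],[0.68,-5.96,0],0.9],[[-6,-0.7,13.5],[1.03,-8.94,0],0.9],[[-7.8,-0.9,17.8],[1.37,-11.9,0],0.9],[[-7.8,-0.9,17.8],[1.37,-11.9,0],0.9],[[-7.8,-0.9,17.8],[1.37,-11.9,0],0.9]]' 30; python3 - <<'E'
from h import *
p=capture("scene"); I=p["color"]
print([(round(r["p"],2),r["centre"]) for q in("cover_tabend","cover_lugs") for r in place_of(p,q)[:1]])
cv2.imwrite("pics/piv.png",cv2.resize(I[190:280,200:320],None,fx=6,fy=6,interpolation=cv2.INTER_CUBIC))
E
```

```text
time_s: 5.43
eef_pos: [600.1, -74.2, 121.8]
ee_rot: [0.069, 0.662, 0.742, 0.078]
force: [-0.6, 0.3, -1.2]
grip_width: 0.296
[(0.91, [258.5, 252.4]), (0.87, [228.0, 254.8])]
```

View pics/piv.png

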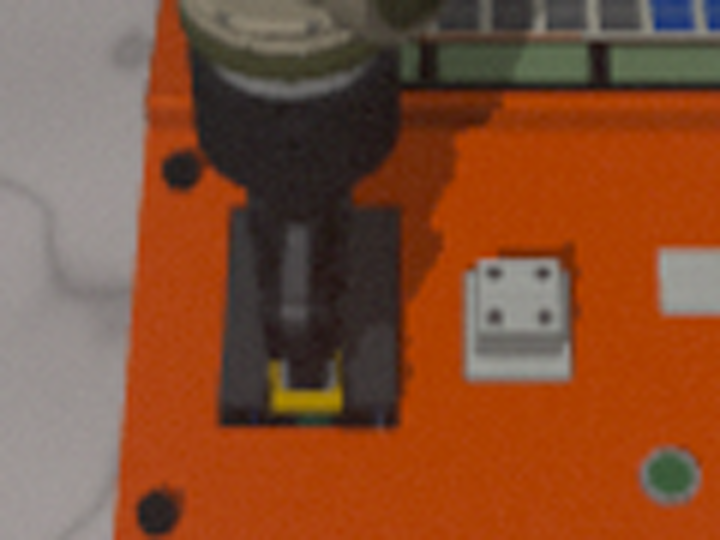

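```bash
python3 - <<'E'
from h import *
p=capture("top"); W=cloud(p); r=cut_out(p,"cover"); 
if r:
    m=cv2.erode(r[0]["region"].astype(np.uint8),np.ones((3,3)))>0
    Q=W[m]; Q=Q[np.isfinite(Q[:,0])]
    for a in range(520,640,10):
        s=Q[abs(Q[:,0]-a)<5]
        if len(s): print(a,len(s),np.percentile(s[:,2],[10,50]).round(1))
E
python3 -m jog '[[[2.5,0.3,1],[0,0,0],0.9],[[5,0.6,2.5],[0,0,0],0.9],[[8,0.9,4],[0,0,0],0.9],[[11,1.2,6],[0,0,0],0.9],[[12,1.4,15],[0,0,0],0.9],[[12,1.4,32],[0,0,0],0.9],[[12,1.4,55],[0,0,0],0.9],[[12,1.4,80],[0,0,0],0.9]]' 30
```

```text
time_s: 6.35
eef_pos: [611.9, -72.6, 202.5]
ee_rot: [0.069, 0.662, 0.743, 0.078]
force: [0.5, -0.2, 0.0]
grip_width: 0.295
```

```bash
python3 -m jog '[[[-5,-25,0],[-0.17,1.49,0],0.9],[[-13,-65,0],[-0.34,2.98,0],0.9],[[-20,-105,0],[-0.51,4.47,0],0.9],[[-28,-145,-5],[-0.68,5.96,0],0.9],[[-35,-185,-10],[-0.86,7.45,0],0.9],[[-43,-225,-20],[-1.03,8.94,0],0.9],[[-50,-262,-40],[-1.2,10.4,0],0.9],[[-56.6,-290,-60],[-1.37,11.9,0],0.9]]' 30
python3 - <<'E'
from h import *
p=capture("scene"); I=p["color"]
cv2.imwrite("pics/tr.png",cv2.resize(I[150:290,80:270],None,fx=4,fy=4,interpolation=cv2.INTER_CUBIC))
E
```

```text
time_s: 7.02
eef_pos: [555.0, -365.9, 142.4]
ee_rot: [0.001, 0.666, 0.746, -0.001]
force: [0.5, -0.2, -0.4]
grip_width: 0.292
```

View pics/tr.png

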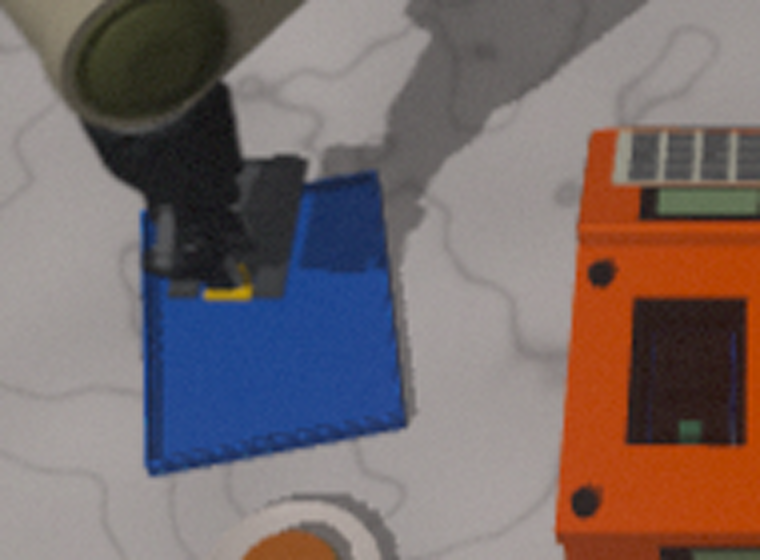

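The cover is held level over the tray, and the bay is open at crop (690,370). Next I lower it.

```bash
python3 -m jog '[[[0,-8,-18],[0,0,0],0.9],[[0,-8,-38],[0,0,0],0.9],[[0,-8,-58],[0,0,0],0.9],[[0,-8,-76],[0,0,0],0.9],[[0,-8,-90],[0,0,0],0.9],[[0,-8,-99],[0,0,0],0.9],[[0,-8,-104],[0,0,0],0.9],[[0,-8,-107],[0,0,0],0.9]]' 30
python3 -m jog '[[[0,0,0],[0,0,0],0.7],[[0,0,0],[0,0,0],0.6],[[0,0,0],[0,0,0],0.5],[[0,0,0],[0,0,0],0.45],[[0,0,0],[0,0,0],0.45],[[0,0,0],[0,0,0],0.45],[[0,0,15],[0,0,0],0.45],[[0,0,35],[0,0,0],0.45]]' 30
python3 -m jog '[[[5,20,40],[0,0,0],0.5],[[10,55,80],[0,0,0],0.5],[[15,95,100],[0,0,0],0.5],[[18,135,110],[0,0,0],0.5],[[18,165,110],[0,0,0],0.5],[[18,165,110],[0,0,0],0.5],[[18,165,110],[0,0,0],0.5],[[18,165,110],[0,0,0],0.5]]' 80
python3 - <<'E'
from h import *
for n in("scene","top"):
    p=capture(n); I=p["color"]; W=cloud(p)
    for q,z in(("cover_center",15),("cover_tabend",15),("pack_center",72)):
        for r in place_of(p,q)[:1]: print(n,q,round(r["p"],2),world(p,r["centre"][1],r["centre"][0],z).round(1))
    r=cut_out(p,"pack")
    if r: 
        m=r[0]["region"]; print("pack",round(r[0]["p"],2),r[0]["box"],np.nanpercentile(W[m][:,2],[10,50,90]).round(1))
    Z=W[...,2]; mm=(abs(W[...,0]-575)<50)&(abs(W[...,1]+78)<38)
    b=mm&(Z>66)&(Z<78); print("rib?",b.sum(),W[b].mean(0).round(1) if b.any() else 0, "ptile",np.percentile(Z[mm],[5,25,50,75]).round(1))
    m=cut_out(p,"cover")
    if m:
        Q=W[cv2.erode(m[0]["region"].astype(np.uint8),np.ones((3,3)))>0]; print("cover z",np.nanpercentile(Q[:,2],[5,25,50,75,95]).round(1))
    cv2.imwrite(f"pics/bay_{n}.png",cv2.resize(I[200:280,110:300] if n=="scene" else I[120:260,250:440],None,fx=4,fy=4,interpolation=cv2.INTER_CUBIC))
a=cv2.imread("pics/bay_scene.png");b=cv2.imread("pics/bay_top.png"); b=b[:280]
cv2.imwrite("pics/both.png",np.vstack([a,b]))
E
```

```text
time_s: 7.73
eef_pos: [555.7, -370.8, 34.6]
ee_rot: [0.0, 0.665, 0.747, -0.0]
force: [1.2, -0.1, -0.3]
grip_width: 0.291
time_s: 8.4
eef_pos: [554.8, -370.1, 68.3]
ee_rot: [-0.002, 0.665, 0.747, 0.0]
force: [0.2, -0.6, 0.2]
grip_width: 0.552
time_s: 9.07
eef_pos: [573.5, -206.1, 179.5]
ee_rot: [0.0, 0.665, 0.747, -0.0]
force: [-0.4, -0.9, 0.0]
grip_width: 0.501
scene cover_center 0.82 [ 521.4 -378.9   15. ]
scene cover_tabend 0.7 [ 574.7 -371.2   15. ]
scene pack_center 0.59 [586.6 -76.3  72. ]
pack 0.56 [242.5, 234.6, 266.2, 258.7] [54.9 57.5 72. ]
rib? 147 [570.6 -81.2  71.8] ptile [52.8 56.6 66.8 82.9]
cover z [ 7.9 10.3 11.8 13.6 25.1]
top cover_center 0.73 [ 527.7 -374.3   15. ]
top cover_tabend 0.78 [ 573.9 -366.9   15. ]
top pack_center 0.73 [565.9 -78.9  72. ]
pack 0.65 [281.7, 153.2, 303.3, 189.8] [53.4 57.4 70.2]
rib? 165 [580.8 -76.8  72. ] ptile [50.7 55.8 59.6 74.3]
cover z [ 5.6  9.1 11.5 13.7 19.7]
```

View pics/both.png

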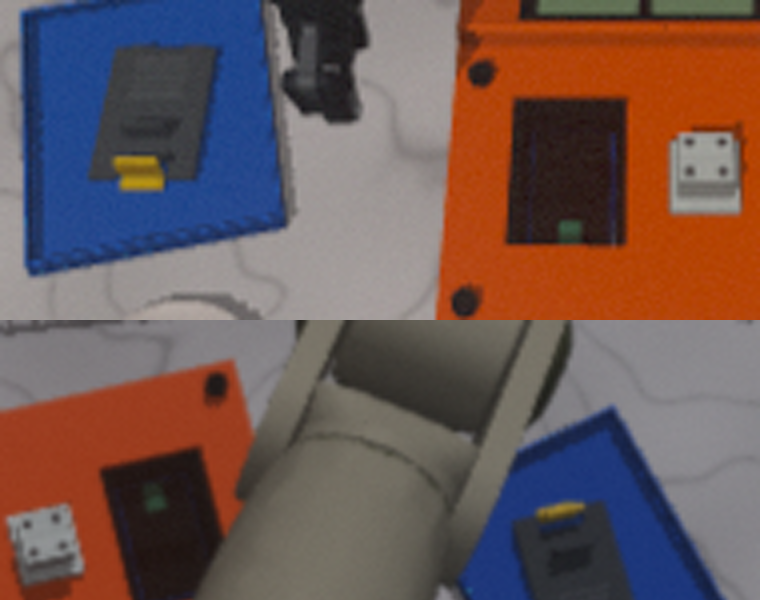

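```bash
python3 - <<'E'
from h import *
th=np.radians(6.5); A=np.array([[np.cos(th),np.sin(th)],[-np.sin(th),np.cos(th)]])
for n in("scene","top"):
    p=capture(n); W=cloud(p); L=(W[...,:2]-[574.8,-78])@A.T; Z=W[...,2]
    m=(abs(L[...,0])<45)&(abs(L[...,1])<30)
    b=m&(abs(Z-72)<3)&(abs(L[...,0])<22); q=L[b]
    print(n,b.sum(),"med",np.median(q,0).round(1),"ptile x",np.percentile(q[:,0],[5,95]).round(1),"y",np.percentile(q[:,1],[5,95]).round(1))
    print([(a,np.median(Z[m&(abs(L[...,0]-a)<2)&(abs(L[...,1])<15)]).round(1)) for a in range(-40,41,4) if (m&(abs(L[...,0]-a)<2)&(abs(L[...,1])<15)).any()])
    c=m&(abs(L[...,0])>12)&(abs(Z-56)<2.5); q=L[c]; print("block",np.percentile(q[:,1],[2,50,98]).round(1),np.percentile(q[:,0],[2,98]).round(1))
E
```

```text
scene 106 med [-0.8  0.3] ptile x [-7.7  7.2] y [-19.9  22.2]
[(-40, np.float64(56.8)), (-36, np.float64(56.4)), (-32, np.float64(57.0)), (-28, np.float64(57.5)), (-24, np.float64(56.2)), (-20, np.float64(57.0)), (-16, np.float64(60.3)), (-8, np.float64(72.1)), (-4, np.float64(71.9)), (0, np.float64(72.0)), (4, np.float64(70.5)), (8, np.float64(60.8)), (12, np.float64(56.7)), (16, np.float64(56.0)), (20, np.float64(56.6)), (24, np.float64(57.2)), (28, np.float64(57.1)), (32, np.float64(57.7)), (36, np.float64(57.4))]
block [-25.1   0.6  27.4] [-43.4  35.3]
top 67 med [1.5 2.4] ptile x [-6.6  8.9] y [-18.3  21.2]
[(-40, np.float64(56.8)), (-36, np.float64(58.2)), (-32, np.float64(57.0)), (-28, np.float64(57.3)), (-24, np.float64(56.4)), (-20, np.float64(55.6)), (-16, np.float64(55.9)), (-12, np.float64(58.1)), (-8, np.float64(60.8)), (-4, np.float64(69.2)), (0, np.float64(71.5)), (4, np.float64(71.4)), (8, np.float64(71.2)), (12, np.float64(64.6)), (16, np.float64(56.7)), (20, np.float64(55.9)), (24, np.float64(55.6)), (28, np.float64(56.7)), (32, np.float64(58.3)), (36, np.float64(55.3)), (40, np.float64(57.6))]
block [-24.5   2.3  25.9] [-42.   43.6]
```

```bash
python3 -m jog '[[[0,30,0],[0,0,0],0.5],[[0,65,0],[0,0,0],0.5],[[0,98,0],[0,0,0],0.5],[[1,120,0],[0,0,0],0.5],[[1,128.5,0],[0,0,0],0.5],[[1,128.5,-10],[0,0,0],0.5],[[1,128.5,-25],[0,0,0],0.5],[[1,128.5,-45],[0,0,0],0.5]]' 80
python3 -m jog '[[[0,0,0],[0,0,0],0.5],[[0,0,0],[0,0,0],0.5],[[0,0,0],[0,0,0],0.5],[[0,0,0],[0,0,0],0.5],[[0,0,0],[0,0,0],0.5],[[0,0,0],[0,0,0],0.5],[[0,0,0],[0,0,0],0.5],[[0,0,0],[0,0,0],0.5]]' 80
```

```text
time_s: 10.43
eef_pos: [575.0, -78.6, 134.3]
ee_rot: [0.001, 0.666, 0.746, 0.0]
force: [1.2, -0.6, -0.3]
grip_width: 0.502
time_s: 11.1
eef_pos: [574.6, -77.2, 134.8]
ee_rot: [0.0, 0.665, 0.747, 0.0]
force: [-0.5, -0.0, -0.3]
grip_width: 0.497
```

```bash
python3 -m jog '[[[0,0,-10],[0,0,0],0.5],[[0,0,-22],[0,0,0],0.5],[[0,0,-34],[0,0,0],0.5],[[0,0,-44],[0,0,0],0.5],[[0,0,-51],[0,0,0],0.5],[[0,0,-55],[0,0,0],0.5],[[0,0,-57],[0,0,0],0.5],[[0,0,-57],[0,0,0],0.5]]' 80
python3 -m jog '[[[0,0,0],[0,0,0],0.6],[[0,0,0],[0,0,0],0.68],[[0,0,0],[0,0,0],0.74],[[0,0,0],[0,0,0],0.8],[[0,0,0],[0,0,0],0.9],[[0,0,0],[0,0,0],1],[[0,0,0],[0,0,0],1],[[0,0,0],[0,0,0],1]]' 80
```

```text
time_s: 11.77
eef_pos: [574.5, -77.2, 77.3]
ee_rot: [-0.0, 0.665, 0.747, -0.0]
force: [-0.7, -0.2, 0.8]
grip_width: 0.503
time_s: 12.43
eef_pos: [574.4, -77.3, 78.1]
ee_rot: [-0.0, 0.665, 0.747, -0.0]
force: [-3.9, 0.5, 6.0]
grip_width: 0.159
```

```bash
python3 -m jog '[[[0,0,3],[0,0,0],1],[[0,0,8],[0,0,0],1],[[0,0,18],[0,0,0],1],[[0,0,32],[0,0,0],1],[[0,0,50],[0,0,0],1],[[0,0,72],[0,0,0],1],[[0,0,96],[0,0,0],1],[[0,0,120],[0,0,0],1]]' 80
python3 -m jog '[[[0,0,15],[0,0,0],1],[[0,0,20],[0,0,0],1],[[0,0,20],[0,0,0],1],[[0,0,20],[0,0,0],1],[[0,0,20],[0,0,0],1],[[0,0,20],[0,0,0],1],[[0,0,20],[0,0,0],1],[[0,0,20],[0,0,0],1]]' 80
python3 - <<'E'
from h import *
s=sensors.sense(); print(s["eef_pos"].round(1),s["force"].round(1),s["wrist_torque"].round(2))
p=capture("scene"); I=p["color"]; W=cloud(p)
cv2.imwrite("pics/lift.png",cv2.resize(I[170:290,190:350],None,fx=5,fy=5,interpolation=cv2.INTER_CUBIC))
E
```

```text
time_s: 13.1
eef_pos: [574.3, -77.1, 199.0]
ee_rot: [-0.0, 0.665, 0.747, 0.0]
force: [0.9, -0.3, -5.1]
grip_width: 0.161
time_s: 13.77
eef_pos: [574.4, -77.2, 217.0]
ee_rot: [-0.0, 0.665, 0.747, -0.0]
force: [0.1, 0.7, -5.3]
grip_width: 0.164
[574.4 -77.2 217. ] [ 0.1  0.7 -5.3] [-0.    0.   -0.01]
```

View pics/lift.png

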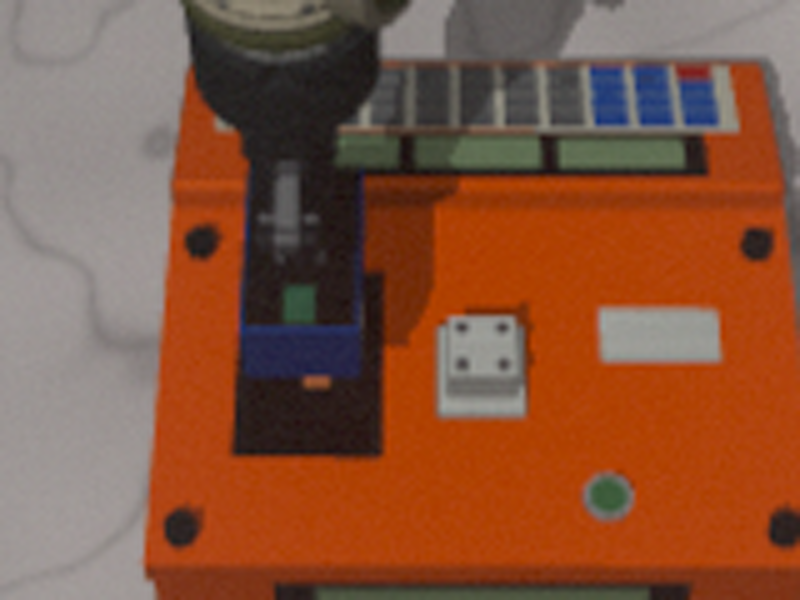

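```bash
python3 -m jog '[[[-1,8,0],[0,0,-0.1],1],[[-4,28,0],[0,0,-0.2],1],[[-7,58,0],[0,0,-0.4],1],[[-11,90,0],[0,0,-0.6],1],[[-15,124,0],[0,0,-0.8],1],[[-19,158,0],[0,0,-1],1],[[-23,192,0],[0,0,-1.2],1],[[-27,226,0],[0,0,-1.4],1]]' 80
python3 -m jog '[[[-4,34,0],[0,0,-0.3],1],[[-8,68,0],[0,0,-0.3],1],[[-12,102,0],[0,0,-0.3],1],[[-16,136,0],[0,0,-0.3],1],[[-20,168,0],[0,0,-0.3],1],[[-24,195,0],[0,0,-0.3],1],[[-26,215,0],[0,0,-0.3],1],[[-27,228,0],[0,0,-0.3],1]]' 80
python3 -m jog '[[[0,0,-5],[0,0,0],1],[[0,0,-15],[0,0,0],1],[[0,0,-30],[0,0,0],1],[[0,0,-45],[0,0,0],1],[[0,0,-60],[0,0,0],1],[[0,0,-70],[0,0,0],1],[[0,0,-75],[0,0,0],1],[[0,0,-75],[0,0,0],1]]' 80
```

```text
time_s: 14.48
eef_pos: [546.8, 150.9, 217.6]
ee_rot: [-0.0, 0.674, 0.738, 0.0]
force: [0.9, 0.3, -5.0]
grip_width: 0.162
time_s: 15.15
eef_pos: [519.1, 379.5, 217.2]
ee_rot: [-0.0, 0.676, 0.737, -0.0]
force: [-0.6, -0.4, -5.1]
grip_width: 0.16
time_s: 15.82
eef_pos: [520.2, 376.1, 141.2]
ee_rot: [-0.0, 0.677, 0.736, -0.001]
force: [0.3, 0.6, -4.8]
grip_width: 0.156
```

```bash
python3 - <<'E'
from h import *
from scipy.spatial.transform import Rotation as Ro
s=sensors.sense(); e=s["eef_pos"]; q=s["ee_rot"]; print(e.round(1),s["force"].round(1))
yaw=np.arctan2(*Ro.from_quat([*q[1:],q[0]]).as_matrix()[[1,0],1]); print("yaw",np.degrees(yaw))
A=np.array([[np.cos(yaw),np.sin(yaw)],[-np.sin(yaw),np.cos(yaw)]])
zt=e[2]-78+56
for n in("scene","top"):
    p=capture(n); W=cloud(p); L=(W[...,:2]-e[:2])@A.T; Z=W[...,2]
    c=(abs(Z-zt)<3.5)&(abs(L[...,0])<60)&(abs(L[...,1])<45)
    print(n,c.sum(),"top y",np.percentile(L[c][:,1],[2,98]).round(1),"x",np.percentile(L[c][:,0],[2,98]).round(1), cv2.minAreaRect(W[c][:,:2].astype(np.float32)))
    for r in place_of(p,"charger_bed")[:1]: print(round(r["p"],2),world(p,r["centre"][1],r["centre"][0],12).round(1))
    I=p["color"]; cv2.imwrite(f"pics/ab_{n}.png",cv2.resize(I[210:310,370:490] if n=="scene" else I[120:220,120:240],None,fx=5,fy=5,interpolation=cv2.INTER_CUBIC))
    hsv=cv2.cvtColor(I,cv2.COLOR_BGR2HSV); m=(hsv[...,0]>105)&(hsv[...,0]<130)&(hsv[...,1]>120)&(abs(L[...,0])<60)&(abs(L[...,1])<45)&(Z>30)
    if m.any(): print("blue",m.sum(),np.percentile(L[m][:,1],[3,97]).round(1),np.percentile(L[m][:,0],[3,97]).round(1))
E
```

```text
[520.2 376.1 141.2] [ 0.3  0.6 -4.8]
yaw 4.849240880531373
scene 426 top y [-27.   24.5] x [-42.7  44.4] ((520.709716796875, 375.3109130859375), (92.70475769042969, 55.076507568359375), 4.5985846519470215)
0.65 [523.8 379.7  12. ]
blue 341 [-27.7  20.9] [-37.4  45.5]
top 46 top y [-27.6 -16.4] x [-41.5  44.6] ((523.3252563476562, 354.0149841308594), (87.82962799072266, 12.30260944366455), 6.491081714630127)
0.63 [523.4 378.6  12. ]
blue 4 [-26.4 -24.8] [ 7.1 26.7]
```

View pics/ab_scene.png

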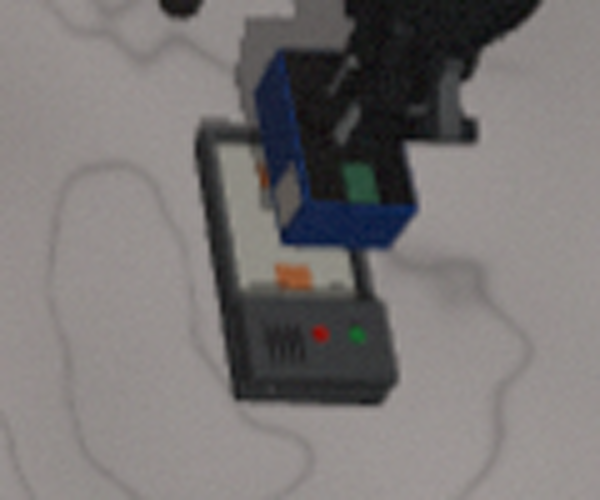

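```bash
python3 -m jog '[[[0,2.8,-5],[0,0,0],1],[[0,2.8,-14],[0,0,0],1],[[0,2.8,-24],[0,0,0],1],[[0,2.8,-34],[0,0,0],1],[[0,2.8,-42],[0,0,0],1],[[0,2.8,-47],[0,0,0],1],[[0,2.8,-49],[0,0,0],1],[[0,2.8,-49],[0,0,0],1]]' 80
python3 - <<'E'
from h import *
p=capture("scene"); cv2.imwrite("pics/ent.png",cv2.resize(p["color"][225:300,385:475],None,fx=7,fy=7,interpolation=cv2.INTER_CUBIC))
E
```

```text
time_s: 16.68
eef_pos: [520.4, 379.5, 92.9]
ee_rot: [-0.0, 0.676, 0.737, -0.0]
force: [0.0, 0.5, -5.2]
grip_width: 0.156
```

View pics/ent.png

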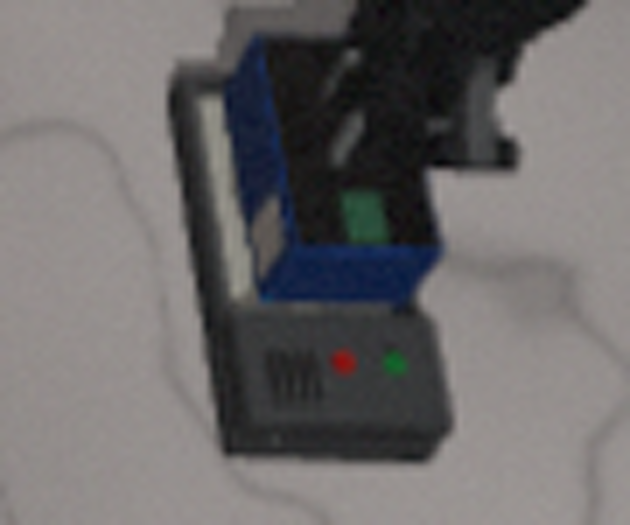

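The battery is over the bed. The floor strip seen on its left, about 10 mm, matches the expected 5 mm gap plus parallax. I now lower it slowly.

```bash
python3 -m jog '[[[0,-0.5,-1.5],[0,0,0],1],[[0,-0.5,-3],[0,0,0],1],[[0,-0.5,-4.5],[0,0,0],1],[[0,-0.5,-6],[0,0,0],1],[[0,-0.5,-7.5],[0,0,0],1],[[0,-0.5,-9],[0,0,0],1],[[0,-0.5,-10],[0,0,0],1],[[0,-0.5,-11],[0,0,0],1]]' 80
```

```text
time_s: 17.4
eef_pos: [520.5, 379.1, 82.4]
ee_rot: [-0.0, 0.676, 0.737, -0.0]
force: [0.3, 1.2, -4.5]
grip_width: 0.156
```

```bash
python3 -m jog '[[[0,0,-1],[0,0,0],1],[[0,0,-1.5],[0,0,0],1],[[0,0,-2],[0,0,0],1],[[0,0,-2.5],[0,0,0],1],[[0,0,-3],[0,0,0],1],[[0,0,-3.5],[0,0,0],1],[[0,0,-4],[0,0,0],1],[[0,0,-4],[0,0,0],1]]' 80
```

```text
time_s: 18.07
eef_pos: [520.5, 379.0, 78.4]
ee_rot: [-0.0, 0.676, 0.737, -0.0]
force: [-1.8, -0.4, -4.9]
grip_width: 0.161
```

```bash
python3 -m jog '[[[0,0,-0.3],[0,0,0],1],[[0,0,-0.6],[0,0,0],1],[[0,0,-0.9],[0,0,0],1],[[0,0,-1.2],[0,0,0],1],[[0,0,-1.4],[0,0,0],1],[[0,0,-1.6],[0,0,0],1],[[0,0,-1.6],[0,0,0],1],[[0,0,-1.6],[0,0,0],1]]' 80
```

```text
time_s: 18.73
eef_pos: [520.7, 379.1, 78.2]
ee_rot: [0.0, 0.676, 0.737, 0.0]
force: [-3.6, -3.8, 7.4]
grip_width: 0.162
```

Contact shows: the wrist force went from -4.9 to +7.4 N, at the seated height of 78. Next I release slowly and retreat.

```bash
python3 -m jog '[[[0,0,0.5],[0,0,0],0.8],[[0,0,0.5],[0,0,0],0.75],[[0,0,0.5],[0,0,0],0.7],[[0,0,1],[0,0,0],0.6],[[0,0,1],[0,0,0],0.5],[[0,0,1],[0,0,0],0.5],[[0,0,1],[0,0,0],0.5],[[0,0,4],[0,0,0],0.5]]' 20
python3 -m jog '[[[0,0,10],[0,0,0],0.5],[[0,0,25],[0,0,0],0.5],[[0,0,50],[0,0,0],0.5],[[0,0,80],[0,0,0],0.5],[[0,-30,110],[0,0,0],0.5],[[0,-65,120],[0,0,0],0.5],[[0,-100,120],[0,0,0],0.5],[[0,-135,120],[0,0,0],0.5]]' 20
python3 -m jog '[[[0,-30,0],[0,0,0],0.5],[[0,-50,0],[0,0,0],0.5],[[0,-60,0],[0,0,0],0.5],[[0,-60,0],[0,0,0],0.5],[[0,-60,0],[0,0,0],0.5],[[0,-60,0],[0,0,0],0.5],[[0,-60,0],[0,0,0],0.5],[[0,-60,0],[0,0,0],0.5]]' 20
python3 - <<'E'
from h import *
Bc=np.array([520.5,378]); th=np.radians(4.8)
A=np.array([[np.cos(th),np.sin(th)],[-np.sin(th),np.cos(th)]])
for n in("scene","top"):
    p=capture(n); W=cloud(p); L=(W[...,:2]-Bc)@A.T; Z=W[...,2]
    c=(abs(Z-56)<4)&(abs(L[...,0])<60)&(abs(L[...,1])<45)
    print(n,c.sum(),cv2.minAreaRect(W[c][:,:2].astype(np.float32)),np.median(Z[c]),"x",np.percentile(L[c][:,0],[2,98]).round(1),"y",np.percentile(L[c][:,1],[2,98]).round(1))
    r=(abs(L[...,0])<10)&(abs(L[...,1])<20)&(Z>66); print("rib z",np.median(Z[r]))
    for q,z in(("pack_center",42),("cover_center",15),("sample_cake",23),("tongs",0)):
        for r in place_of(p,q)[:1]: print(q,round(r["p"],2),world(p,r["centre"][1],r["centre"][0],z).round(1))
    I=p["color"]; cv2.imwrite(f"pics/fin_{n}.png",I)
E
```

```text
time_s: 19.4
eef_pos: [520.3, 378.9, 80.4]
ee_rot: [-0.0, 0.676, 0.737, -0.001]
force: [-0.4, -0.4, 0.8]
grip_width: 0.497
time_s: 20.07
eef_pos: [520.5, 242.9, 202.9]
ee_rot: [0.001, 0.676, 0.737, 0.001]
force: [0.4, 0.1, -0.4]
grip_width: 0.498
time_s: 20.73
eef_pos: [520.4, 185.0, 200.8]
ee_rot: [-0.0, 0.676, 0.737, -0.0]
force: [0.6, -0.2, -0.4]
grip_width: 0.5
scene 513 ((521.1575317382812, 378.3577880859375), (91.74093627929688, 54.66543197631836), 3.605234384536743) 56.72456341203823 x [-41.6  45.1] y [-25.8  25.8]
rib z 71.87154599452715
pack_center 0.89 [525.6 370.   42. ]
cover_center 0.81 [ 526.  -384.6   15. ]
sample_cake 0.58 [ 721.9 -300.5   23. ]
tongs 0.59 [257.2 325.2   0. ]
top 428 ((522.4793701171875, 378.67388916015625), (90.50471496582031, 55.192142486572266), 4.9628987312316895) 56.41044626514918 x [-41.1  45.6] y [-25.5  26.3]
rib z 71.96805041417923
pack_center 0.76 [530.5 378.8  42. ]
cover_center 0.93 [ 525.1 -368.3   15. ]
sample_cake 0.75 [528.1 374.1  23. ]
tongs 0.53 [237.  331.5   0. ]
```

View pics/fin_scene.png

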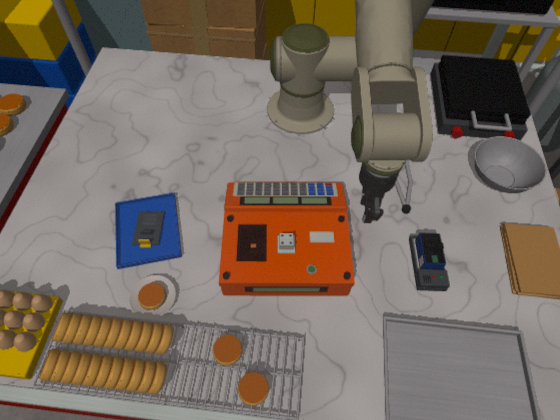

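The picture shows the cover lying in the tray (148,229), the battery in the charger bed (432,250), and the cake and tongs where they were. The measured rib height is 72 mm and the block top 56 mm, so the battery is fully seated.

```bash
python3 -c "
from rig import ctrl; print(ctrl.finish_job())"
```

```text
the job is handed in; nothing more can be done
None
```

I pressed in the release tab, pivoted the cover out and laid it outer face up in the tray. I then lifted the battery out, set it down in the charger's bed and handed the job in at about 21 s; no verdict was reported.

**Last checks**
- **Battery:** depth puts its centre about 1–2 mm from my estimate of the bed's centre. The rib top is at 72 mm and the block top at about 56.5 mm, so it is level and fully seated. The wrist force reached about 7 N when it touched down.
- **Cover:** its centre is about 10 mm or less from the tray's centre, and it lies flat.
- **Bystanders:** the cake and tongs look unmoved in the last picture. The gripper is clear of everything.

**Doubtful or in disagreement**
- **Networks:** `pack_center` came out up to 10 mm off the depth fit, and one `sample_cake` report landed on the charger. I trusted the depth fit and the picture.
- **Pivot:** the depth check during the pivot returned nothing. That step rests on the commanded 12° turn, the steady grip and the picture.

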